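# Draw the hot board tray out with the latch hook

### The job

The tray in the small bench oven is hot, so draw it out with the hook: take the hook by its black handle, push its open jaw gently onto the headed pin at the front of the tray until the pin is fully home and the sprung latch flips shut behind it, then pull the tray gently out by about 7 cm from where it stood. Let go of the hook, leaving it lying latched on the pin; do not touch the tray or its pin with the gripper, never shove or jerk with more than 20 N, and leave the other things alone.

Things in the scene. Friction and masses are not known exactly. Their poses are not given: they have to be found in the camera images.
- grip (a point): Centre of the hook's black handle block, 44 long (its x) x 20 wide (y) x 44 mm high (z), 22 mm above the hook's flat underside; pinch it across its 20 mm width. Axes are the hook's: x from the handle to the open mouth, z up. The hook (0.24 kg, about 170 mm long) lies flat on the bench at first, mouth roughly towards the oven.
- throat (a point): Seat of the hook's throat, 97 mm ahead of the handle's centre along the hook's x: the pin's axis stands here when fully home; 9 mm above the underside, half of the jaw's 18 mm thickness. Axes as the handle. Throat 20 mm wide (10 mm either side of the x axis, a latch recess beyond on +y); its two prongs, flared at the ends, reach 49 mm ahead and 30 mm to either side.
- latch (a joint): Swing of the hook's latch, rad: 0 shut across the mouth (cannot swing outwards), 1.5 folded into the jaw. Hinge 26 mm ahead of the seat and 14 mm to +y; 23 mm long, 5 thick. The pin pushes it inwards against its spring (about 6 to 11 N along the push); it flips shut behind the pin only when the pin is within about 3 mm of the seat. Once shut the pin has 18 mm of slack before it pulls.
- pin (a point): Middle of the headed pin, 27 mm above the bench; axes are the oven's. Upright steel pin, 12 mm diameter, on a flat tongue of the tray (26 mm wide, top 10 mm above the bench, ending 14 mm beyond the pin), with a round head of 26 mm diameter, underside 44 mm up: the 18 mm thick jaw goes in level between tongue and head, its underside best 16 to 20 mm above the bench.
- oven: Fixed white bench oven, 240 deep (x) x 250 wide (y) x 140 mm high, origin under its centre; its own -x is the direction in which its front faces and the tray slides out.
- tray: The hot tray with tongue and pin, in the oven's front slot; its front panel is 66 mm behind the pin; origin inside the oven, no use for aiming. It slides along the oven's x with 2 N of friction, so the hook's push moves it in before the latch yields, up to a hard stop 5 to 48 mm farther in than it first stands (not visible). It can be drawn out 110 mm. Gripper must not touch it.
- hook: The loose hook as a whole; origin under the throat's seat, at the underside. Left at the end lying with the pin in its throat.
- spray: Bystander: yellow spray can, 54 mm diameter, 170 mm tall; origin under its centre.
- meter: Bystander: orange multimeter 150 x 75 x 34 mm lying flat; origin under its centre.
- partsbox: Bystander: grey divided parts box 90 x 120 x 30 mm; origin under its centre.
- flux: Bystander: small jar, 44 mm diameter, 35 mm tall, on top of the oven; origin under its centre.

How it is judged:
By the outcome, as a careful person would: the job done as asked, in the order asked, and still so for the second after the job is handed in, with the robot touching nothing.
It also fails if it takes over 58 s, if anything falls off the work surface, if the arm or the gripper's body presses on something with over 40 N, if the wrist force passes 120 N, or if a joint passes its speed limit or range.

### The arm

A 6-joint arm with a two-finger parallel gripper is mounted at the origin on the work surface. World frame = base frame: x ahead of the robot, y to its left, z up, the work surface at z = 0. Lengths are in m, angles in degrees, forces in N, time in s.
With the tool pointing down it reaches from about 0.35 to 0.725 m from the base axis. Payload 4.3 kg.
Tool frame: the origin (TCP) lies midway between the tips of the shut fingers; the grasp point (between the pads) lies 19 mm behind it (r.tcp_to_grasp is the distance from the TCP to the grasp point, in m); z points along the fingers, y is the line along which they close (so a half turn about z gives the same grasp; the last joint's range is limited). The gripper opens to 85 mm and grips with 20 to 120 N. Pads are 22 mm wide; open, the fingers measure 114 mm over their backs; the gripper's body (76 mm by 85 mm) begins 54 mm behind the grasp point. The pads swing forward as they close: fully open they stand 13 mm farther back than shut.
Start: joints at [-80.174, 21.618, 4.641, 73.018, 0, 83.68], TCP at [0.16, -0.552, 0.231] pointing down, gripper open.
Joint ranges: [-156.06, 156.06], [-48.1, 94.91], [-58.44, 69.94], [-101.28, 121.22], [-78.64, 73.56], [-180, 180]. Speed limits (degrees/s): [147.25, 147.25, 180, 180, 180, 180].

### API

Orientations are given as a 3x3 rotation matrix whose columns are the frame's x, y, z axes.
In Python, from station import monitor, eyes, workorder, r gives the robot as it stands. The module is installed in compiled form; this text tells all that it offers.
- The arm moves only by the tool apply_moves, never from a script. Its arguments are lists of equal length, an entry for each row: "fingers": the opening in per cent of the stroke, from 0 (shut) to 100 (fully open); "delta_pos": the shift along the tool's x, y, z in m, a list of three; "yaw": the turn about the tool's z in rad. A call has 1 to 20 rows; each row shifts and turns the commanded pose from where the row before left it, along the tool's axes as they then stand; what a row does not reach is not made up. A row lasts 1/10 s, in which the tool goes at most 50 mm and 8.59 degrees, less where a joint would pass 70% of its speed; a pose out of reach is approached as far as the arm can. A call is refused whole if a number of a shift passes 0.05 or a number of a turn 0.15, either way. A call with a gripper value outside its range is refused whole. The fingers move at their own pace and stop on an object; the grip force is fixed at half the most. Time passes only in rows, so rows that do not move let the fingers close. It gives the time, the measured TCP pose, the force, the opening and the grip force at its end, in the units of the state.
- monitor.observe(): the state, without advancing time (a new reading comes with each control period).
- eyes.camera(name): name is "side" or "top" or "wrist"; returns a dict with "image" (420x560x3 uint8, red, green, blue), "camera_matrix" (3x3 intrinsics, pixels), "dist_coeffs" ([k1, k2, p1, p2, k3] as OpenCV has them; the pictures are not rectified), "extrinsics" (4x4, takes a point from world to camera coordinates). Camera axes: x right, y down, z forward; pixel columns grow to the right and rows downward; lengths in m; the calibration is good to about 2 mm. A picture is of the moment at which its call begins. There is no depth.
- workorder.finish_job(): hands the job in; it is judged then, once.
The state is a dict: "time_s": time; "joints": joint angles; "qvel": joint speeds; "effort": joint torques, N m; "tcp_pos": TCP position; "tcp_rot": TCP orientation; "wrist_force": force on the tool from outside, world axes, zero at the start; "ft_torque": the same for the moment, N m; "finger_gap": opening from 0.0 (shut) to 1.0 (fully open); "grip_force": force on a finger pad.
Only numpy, scipy, OpenCV 4.12 (cv2) and the standard library are available. Lean on these libraries where they do the work, as an engineer would, in place of code of your own. Each camera call takes 0.05 s, during which the arm holds its last target. There are 200 camera calls.

## Working session

There is one attempt and no reset: what is moved stays moved. The work goes in short steps, Python scripts to look and compute and a tool call to move; the robot and the scene stay as the last step left them, time stands still between calls to the robot, and variables do not carry over. Pictures are saved under pics/ and viewed, at most 10 in all, crops included, and the job is handed in when it is done.

Besides the shell and the picture viewer there is one more tool, called in YAML: its name, and indented under it one key for each argument. apply_moves: Moves the arm, as the interface text tells. Its arguments: {"type":"object","properties":{"fingers":{"type":"array","items":{"type":"number"}},"delta_pos":{"type":"array","items":{"type":"array","items":{"type":"number"}}},"yaw":{"type":"array","items":{"type":"number"}}},"required":["fingers","delta_pos","yaw"]}

```bash
mkdir -p pics; python3 - <<'E'
from station import monitor, eyes, r
import cv2, numpy as np
s=monitor.observe()
print(s['time_s'],s['tcp_pos'],np.round(s['tcp_rot'],3),s['finger_gap'],r.tcp_to_grasp)
for n in('top','side'):
    c=eyes.camera(n); np.savez(f'pics/{n}0.npz',**c)
    print(n,np.round(c['camera_matrix'],1).tolist(),np.round(c['dist_coeffs'],3),np.round(c['extrinsics'],3).tolist())
    cv2.imwrite(f'pics/{n}0.png',c['image'][:,:,::-1])
E
```

```text
0.0 [ 0.15978784 -0.55165969  0.23034553] [[ 0.961  0.278 -0.   ]
 [ 0.278 -0.961  0.002]
 [ 0.    -0.002 -1.   ]] 1.000799748124369 0.0187
top [[397.9, 0.0, 279.6], [0.0, 397.9, 216.8], [0.0, 0.0, 1.0]] [-0.11  0.    0.    0.    0.  ] [[-0.014, -1.0, -0.023, 0.044], [-0.998, 0.015, -0.067, 0.555], [0.067, 0.022, -0.998, 1.223], [0.0, 0.0, 0.0, 1.0]]
side [[394.3, 0.0, 278.7], [0.0, 394.3, 215.0], [0.0, 0.0, 1.0]] [0.017 0.    0.    0.    0.   ] [[1.0, -0.017, 0.003, -0.555], [-0.008, -0.629, -0.777, 0.092], [0.015, 0.777, -0.629, 1.227], [0.0, 0.0, 0.0, 1.0]]
```

View pics/top0.png

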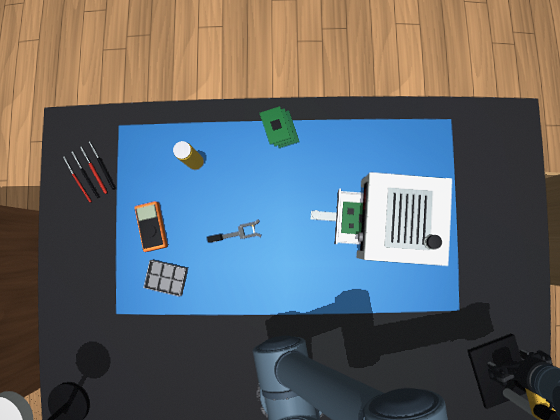

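View pics/side0.png

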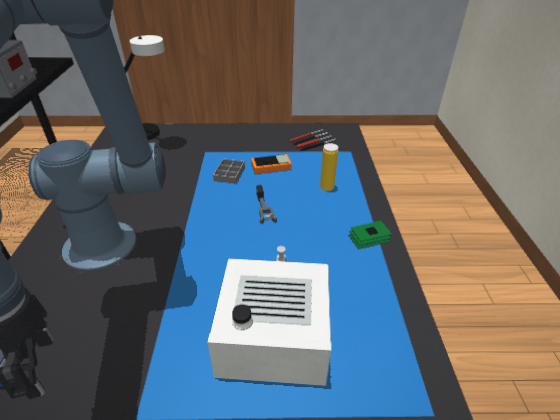

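The top view shows the hook, with its handle at about (215,238) and its mouth at (260,230). The oven is at right around (410,220) and the tray tongue and pin are around (323,215). The side view shows the pin at (281,252) and the handle at (260,190). Next I'll enlarge this area and measure.

```bash
cat > h.py <<'E'
import numpy as np, cv2
def load(f): return dict(np.load(f))
def ray(c,uv):
    p=cv2.undistortPoints(np.array(uv,float).reshape(-1,1,2),c['camera_matrix'],c['dist_coeffs']).reshape(-1,2)
    E=c['extrinsics'];R=E[:3,:3];o=-R.T@E[:3,3]
    return o,np.c_[p,np.ones(len(p))]@R
def plane(c,uv,z):
    o,d=ray(c,uv); return o+d*((z-o[2])/d[:,2])[:,None]
def proj(c,P):
    E=c['extrinsics'];return cv2.projectPoints(np.array(P,float).reshape(-1,1,3),cv2.Rodrigues(E[:3,:3])[0],E[:3,3],c['camera_matrix'],c['dist_coeffs'])[0].reshape(-1,2)
E
python3 - <<'E'
from h import *
a=load('pics/top0.npz')['image'][180:270,195:375,::-1]
b=load('pics/side0.npz')['image'][175:275,230:320,::-1]
cv2.imwrite('pics/topc.png',cv2.resize(a,None,fx=4.4,fy=4.4,interpolation=cv2.INTER_CUBIC))
cv2.imwrite('pics/sidec.png',cv2.resize(b,None,fx=5,fy=5,interpolation=cv2.INTER_CUBIC))
E
```

```text
(no output)
```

View pics/topc.png

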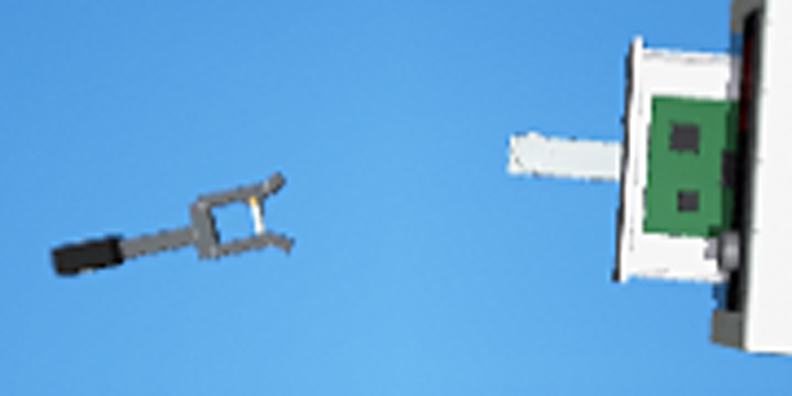

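View pics/sidec.png

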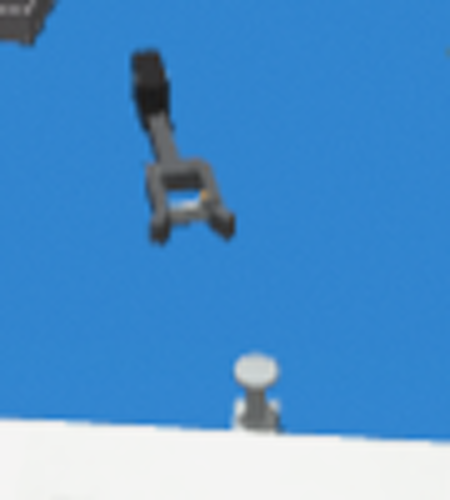

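The enlarged top view shows the handle at crop (87,257) and the yoke at (205,228), with the latch hinge (yellow) on the upper side. The tongue runs from (512,153) to (620,160). In the side view the pin head is at crop (256,370).

```bash
python3 - <<'E'
from h import *
T=load('pics/top0.npz');S=load('pics/side0.npz')
# oven roof
im=T['image'].astype(int)
w=((im.min(2)>215)).astype(np.uint8)
n,l,st,ce=cv2.connectedComponentsWithStats(w)
for i in range(1,n):
    if st[i,4]>60: print('white',st[i],ce[i])
m=np.zeros_like(w);m[168:270,360:460]=1
pts=np.argwhere((w*m)>0)[:,::-1].astype(np.float32)
P=plane(T,pts,0.14)[:,:2].astype(np.float32)
rc=cv2.minAreaRect(P);print('roof',rc)
# handle: dark pixels
hm=(im.max(2)<60); hm[:, :200]=0;hm[:,228:]=0;hm[:228]=0;hm[250:]=0
pts=np.argwhere(hm)[:,::-1].astype(float);print('handle px',pts.mean(0),len(pts))
t=lambda x,y:(195+x/4.4-.4,180+y/4.4-.4)
s=lambda x,y:(230+x/5-.4,175+y/5-.4)
print('handle top z.044',plane(T,[t(87,254)],.04))
for nm,p,z in[('handle back/front',[t(55,258),t(121,249)],.044),('yoke shoulder',[t(193,205),t(207,258)],.018),('prong tips',[t(281,178),t(290,248)],.018),('tongue end corners',[t(512,135),t(512,172)],.010),('tongue at panel',[t(620,143),t(620,178)],.01),('panel top ends',[t(637,40),t(618,280)],.04)]:
    print(nm,np.round(plane(T,p,z),4).tolist())
print('side head',plane(S,[s(256,368)],.048),'side handle front top edge', plane(S,[s(152,82),s(146,53)],.044))
print('side tips',plane(S,[s(160,228),s(228,220)],.018))
E
```

```text
white [173 141  17  17 223] [181.367713   149.43497758]
white [ 365  173   87   92 4822] [406.35006221 219.41621734]
white [336 189  25  55 507] [345.32938856 216.83037475]
white [311 211  25   9 174] [323.17241379 215.4137931 ]
white [  0 398  22  22 356] [  8.36235955 410.37640449]
roof ((0.5376205444335938, -0.3204980492591858), (0.26154714822769165, 0.24827513098716736), 85.43217468261719)
handle px [214.79518072 237.79518072] 83
handle top z.044 [[0.49358434 0.23756171 0.04      ]]
handle back/front [[0.491, 0.2594, 0.044], [0.4967, 0.2129, 0.044]]
yoke shoulder [[0.5279, 0.1654, 0.018], [0.4901, 0.1557, 0.018]]
prong tips [[0.5462, 0.1025, 0.018], [0.4964, 0.0966, 0.018]]
tongue end corners [[0.575, -0.0625, 0.01], [0.5485, -0.062, 0.01]]
tongue at panel [[0.5681, -0.1396, 0.01], [0.543, -0.1391, 0.01]]
panel top ends [[0.638, -0.1498, 0.04], [0.4704, -0.1326, 0.04]]
side head [[ 0.5596871  -0.07343182  0.048     ]] side handle front top edge [[0.49316413 0.21939322 0.044     ]
 [0.48817986 0.25497874 0.044     ]]
side tips [[0.50029618 0.09099493 0.018     ]
 [0.54501409 0.09868457 0.018     ]]
```

apply_moves:
  fingers: [100,100,100,100,100,100,100,100,100,100,100,100,100,100,100,100,100,100,100,100]
  delta_pos:
    - [0,0,0]
    - [0,0,0]
    - [0,0,0]
    - [0,0,0]
    - [0,0,0]
    - [0,0,0]
    - [0,0,0]
    - [0,0,0]
    - [0,0,0]
    - [0,0,0]
    - [0.0345,0.0317,0]
    - [0.0345,0.0317,0]
    - [0.0345,0.0317,0]
    - [0.0345,0.0317,0]
    - [0.0345,0.0317,0]
    - [0.0345,0.0317,0]
    - [0.0345,0.0317,0]
    - [0.0345,0.0317,0]
    - [0.0345,0.0317,0]
    - [0.0345,0.0317,0]
  yaw: [-0.1494,-0.1494,-0.1494,-0.1494,-0.1494,-0.1494,-0.1494,-0.1494,-0.1494,-0.1494,0,0,0,0,0,0,0,0,0,0]

```text
time_s: 2.1
tcp_pos: [0.4004, -0.1481, 0.2311]
tcp_rot: [[-0.203, 0.979, -0.0], [0.979, 0.203, -0.0], [0.0, -0.0, -1.0]]
wrist_force: [1.1, -0.5, 0.2]
finger_gap: 0.998
grip_force: 0.0
```

apply_moves:
  fingers: [100,100,100,100,100,100,100,100,100,100]
  delta_pos:
    - [0.04,0.0188,0.007]
    - [0.04,0.0188,0.007]
    - [0.04,0.0188,0.007]
    - [0.04,0.0188,0.007]
    - [0.04,0.0188,0.007]
    - [0.04,0.0188,0.007]
    - [0.04,0.0188,0.007]
    - [0.04,0.0188,0.007]
    - [0.04,0.0188,0.007]
    - [0,0,0]
  yaw: [0,0,0,0,0,0,0,0,0,0]

```text
time_s: 3.1
tcp_pos: [0.4923, 0.2412, 0.1665]
tcp_rot: [[-0.209, 0.978, -0.001], [0.978, 0.209, 0.001], [0.001, -0.001, -1.0]]
wrist_force: [-0.1, -0.3, -0.1]
finger_gap: 1.004
grip_force: 0.0
```

```bash
python3 - <<'E'
from station import monitor, eyes
from h import *
c=eyes.camera('wrist');np.savez('pics/w1.npz',**c);cv2.imwrite('pics/w1.png',c['image'][:,:,::-1])
s=monitor.observe();print(s['time_s'],s['tcp_pos'],np.round(s['tcp_rot'],3).tolist(),s['joints'])
E
```

```text
3.15 [0.49184894 0.23876984 0.16692242] [[-0.207, 0.978, -0.002], [0.978, 0.207, -0.001], [-0.0, -0.002, -1.0]] [ 1.92492122e+01  1.99545173e+01 -7.44798748e+00  6.27104080e+01
 -5.63176076e-03  9.72759796e+01]
```

View pics/w1.png

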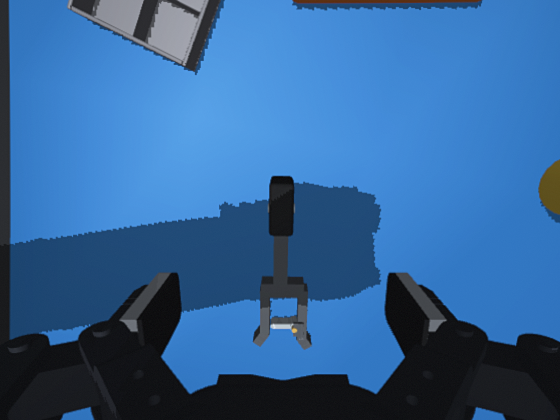

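The wrist view shows the handle spanning columns 270–294 and rows 177–237. Its shaft is near column 281 and the yoke outer sides are at columns 261 and 307, so the tool is nearly aligned with it.

```bash
python3 - <<'E'
from h import *
c=load('pics/w1.npz');im=c['image'].astype(int)
E=c['extrinsics'];print('cam',-E[:3,:3].T@E[:3,3])
d=(im.max(2)<48);d[:,:255]=0;d[:,310:]=0;d[:170]=0;d[245:]=0
for r in range(176,240,6):
    q=np.where(d[r])[0]; print(r,q.min() if len(q) else None,q.max() if len(q) else None, im[r,275].tolist(), im[r,288].tolist())
g=(im[:,:,2]-im[:,:,0]<25)&(im.max(2)>40)
for r in(250,265,290,300,310):
    q=np.where(g[r,240:330])[0]+240;print(r,q.min(),q.max(),len(q), plane(c,[((q.min()+q.max())/2,r)],.018)[0])
print('top back',plane(c,[(270,177),(293,177)],.044),'yoke back',plane(c,[(261,279),(307,279)],.018))
E
```

```text
cam [0.47715999 0.30835127 0.30912795]
176 None None [17, 32, 51] [25, 45, 69]
182 271 292 [13, 13, 15] [15, 15, 16]
188 270 293 [38, 39, 42] [39, 40, 43]
194 270 293 [36, 38, 41] [21, 21, 23]
200 270 293 [21, 23, 24] [23, 24, 26]
206 269 293 [22, 22, 24] [22, 24, 23]
212 269 293 [24, 25, 26] [23, 24, 25]
218 269 292 [23, 24, 25] [25, 25, 26]
224 269 292 [23, 24, 24] [21, 23, 24]
230 269 292 [22, 24, 25] [23, 23, 25]
236 286 287 [45, 47, 49] [30, 52, 77]
250 274 287 14 [0.4986306  0.19723642 0.018     ]
265 274 286 13 [0.50122103 0.18282111 0.018     ]
290 260 307 46 [0.5096415 0.1588242 0.018    ]
300 261 306 18 [0.51182172 0.14866234 0.018     ]
310 261 306 18 [0.51403923 0.13832656 0.018     ]
top back [[0.4762387  0.26451184 0.044     ]
 [0.49365221 0.26823893 0.044     ]] yoke back [[0.48693663 0.16544622 0.018     ]
 [0.52853283 0.17436605 0.018     ]]
```

```bash
python3 - <<'E'
from h import *
c=load('pics/w1.npz')
P=plane(c,[(281.5,185),(281.2,210),(280.8,235)],.044);print(P)
Q=plane(c,[(284,279),(283.5,310),(280.5,250)],.018);print(Q)
d=Q[1]-P[1];print('hook yaw',np.degrees(np.arctan2(d[1],d[0])))
T=load('pics/top0.npz');print(proj(T,[[.5607,-.076,.044],[.5607,-.076,.05]]))
E
```

```text
[[0.48625126 0.26024353 0.044     ]
 [0.49020926 0.24050771 0.044     ]
 [0.49425341 0.21993039 0.044     ]]
[[0.50773757 0.16990266 0.018     ]
 [0.51403923 0.13832656 0.018     ]
 [0.4986306  0.19723642 0.018     ]]
hook yaw -76.87251890644875
[[316.07480103 213.94319205]
 [316.2104903  213.79726937]]
```

apply_moves:
  fingers: [100,100,100,100,100,100,100,100,70,50,40,30,25,20,15,10,10,10,10,10]
  delta_pos:
    - [0.001,-0.001,0.035]
    - [0,0,0.035]
    - [0,0,0.035]
    - [0,0,0.03]
    - [0,0,0.018]
    - [0,0,0.009]
    - [0,0,0]
    - [0,0,0]
    - [0,0,0]
    - [0,0,0]
    - [0,0,0]
    - [0,0,0]
    - [0,0,0]
    - [0,0,0]
    - [0,0,0]
    - [0,0,0]
    - [0,0,0]
    - [0,0,0]
    - [0,0,0]
    - [0,0,0]
  yaw: [0,0,0,0,0,0,0,0,0,0,0,0,0,0,0,0,0,0,0,0]

```text
time_s: 5.15
tcp_pos: [0.4915, 0.2377, 0.0065]
tcp_rot: [[-0.204, 0.979, 0.001], [0.979, 0.204, 0.0], [0.0, 0.001, -1.0]]
wrist_force: [-0.6, -0.6, 4.1]
finger_gap: 0.229
grip_force: 59.3
```

apply_moves:
  fingers: [10,10,10,10,10,10,10,10,10,10,10,10,10,10,10,10]
  delta_pos:
    - [0,0,-0.008]
    - [0,0,-0.01]
    - [0,0,0]
    - [0,0,0]
    - [0,0,0]
    - [0,0,0]
    - [-0.0161,0.0116,0]
    - [-0.0161,0.0116,0]
    - [-0.0161,0.0116,0]
    - [-0.0161,0.0116,0]
    - [-0.0161,0.0116,0]
    - [-0.0161,0.0116,0]
    - [-0.0161,0.0116,0]
    - [-0.0161,0.0116,0]
    - [0,0,0]
    - [0,0,0]
  yaw: [0,0,0.0725,0.0725,0.0725,0.0725,0,0,0,0,0,0,0,0,0,0]

```text
time_s: 6.75
tcp_pos: [0.5725, 0.1014, 0.0244]
tcp_rot: [[0.086, 0.996, -0.001], [0.996, -0.086, 0.0], [0.0, -0.001, -1.0]]
wrist_force: [0.0, 0.7, -2.4]
finger_gap: 0.228
grip_force: 58.8
```

```bash
python3 - <<'E'
from station import monitor, eyes
from h import *
for n in('top','side','wrist'):
    c=eyes.camera(n);np.savez(f'pics/{n}2.npz',**c)
    if n=='top': a=c['image'][170:245,255:355]
    if n=='side': b=c['image'][190:265,245:345]
    if n=='wrist': w=c['image']
a=cv2.resize(a,(400,300),interpolation=cv2.INTER_CUBIC);b=cv2.resize(b,(400,300),interpolation=cv2.INTER_CUBIC)
w=w[200:420,80:480]; w=np.hstack([cv2.resize(w,(545,300)),np.zeros((300,255,3),np.uint8)])
cv2.imwrite('pics/c2.png',np.vstack([np.hstack([a,b]),w])[:,:,::-1])
s=monitor.observe();print(s['time_s'],s['tcp_pos'],np.round(s['tcp_rot'],3).tolist(),s['wrist_force'],s['ft_torque'])
E
```

```text
6.9 [0.57194604 0.10214189 0.02420808] [[0.084, 0.996, -0.001], [0.996, -0.084, 0.0], [0.0, -0.001, -1.0]] [ 0.08346297 -0.39302337 -2.38544785] [ 0.05081416 -0.06575467 -0.02495043]
```

View pics/c2.png

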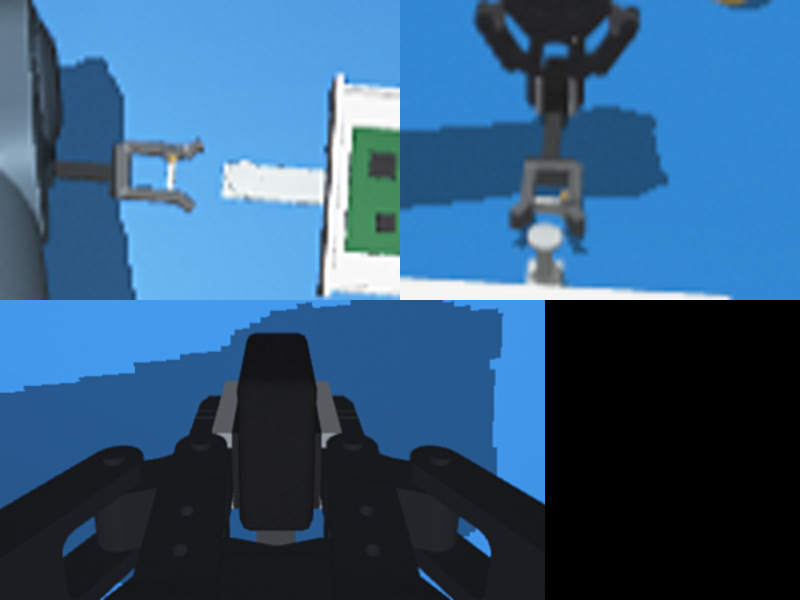

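The combined view shows the jaw 20–30 mm short of the pin and roughly in line. In the top crop the yoke centre is at row ≈171 and the tongue end centre at ≈180. In the side crop the yoke centre is at column ≈153 and the head at ≈145.

```bash
python3 - <<'E'
from h import *
T=load('pics/top2.npz');S=load('pics/side2.npz')
u=np.array([.080,.997]);v=np.array([.997,-.080]);tcp=np.array([.5720,.1020])
def rel(P): 
    d=P[:,:2]-tcp; return np.round(1e3*np.c_[d@u,d@v],1).tolist()
t=lambda x,y:(255+(x+.5)/4-.5,170+(y+.5)/4-.5)
s=lambda x,y:(245+(x-400+.5)/4-.5,190+(y+.5)/4-.5)
print('T yoke back corners',rel(plane(T,[t(116,145),t(116,199)],.036)))
print('T yoke outer at x=160',rel(plane(T,[t(160,143),t(160,203)],.036)))
print('T tips',rel(plane(T,[t(202,146),t(192,205)],.036)))
print('T tongue end',rel(plane(T,[t(224,163),t(224,197)],.012)),'base',rel(plane(T,[t(318,168),t(318,203)],.01)))
print('S yoke back',rel(plane(S,[s(526,160),s(580,157)],.036)),'tips',rel(plane(S,[s(513,215),s(582,222)],.036)))
print('S head',rel(plane(S,[s(545,236)],.049)))
# bright masks
im=S['image'].astype(int);m=(im.min(2)>120);m[:244]=0;m[256:]=0;m[:,272:]&=True;m[:,:272]=0;m[:,290:]=0
q=np.argwhere(m);print('head mask',q.min(0),q.max(0),q.mean(0),len(q), rel(plane(S,[q.mean(0)[::-1]],.049)))
im=T['image'].astype(int);m=(im.min(2)>170);m[:205]=0;m[225:]=0;m[:,:305]=0;m[:,333:]=0
q=np.argwhere(m);P=plane(T,q[:,::-1].astype(float),.010)[:,:2];print(cv2.minAreaRect(P.astype(np.float32)),rel(np.c_[P,P[:,0]])[0]);d=(P-tcp);print('tongue lat',(d@v).mean()*1e3,'end',(d@u).max()*1e3)
A=np.polyfit(P[:,1],P[:,0],1);print('tongue slope deg',np.degrees(np.arctan(A[0])))
E
```

```text
T yoke back corners [[-77.6, 22.0], [-80.3, -19.6]]
T yoke outer at x=160 [[-111.3, 25.8], [-114.3, -20.5]]
T tips [[-143.8, 25.5], [-138.9, -20.4]]
T tongue end [[-162.7, 15.6], [-164.3, -11.1]] base [[-236.8, 16.6], [-238.4, -10.9]]
S yoke back [[-81.0, -18.4], [-74.6, 23.5]] tips [[-144.2, -23.8], [-148.3, 28.1]]
S head [[-178.7, 2.1]]
head mask [246 277] [255 285] [249.22222222 280.7962963 ] 54 [[-181.2, 2.1]]
((0.5592723488807678, -0.09551208466291428), (0.06903281807899475, 0.027294179424643517), 81.51109313964844) [-176.4, 17.8]
tongue lat 3.0195072444781563 end -164.06818681225127
tongue slope deg 5.6204815942930635
```

apply_moves:
  fingers: [10,10,10,10,10,10,10,10,10,10,10]
  delta_pos:
    - [-0.005,0,0]
    - [-0.006,0.001,0]
    - [-0.006,0,0]
    - [-0.006,0,0]
    - [-0.005,0,0]
    - [-0.004,0,0]
    - [-0.004,0,0]
    - [-0.003,0,0]
    - [-0.002,0,0]
    - [-0.001,0,0]
    - [0,0,0]
  yaw: [0,0,0,0,0,0,0,0,0,0,0]

```text
time_s: 8.0
tcp_pos: [0.5702, 0.0594, 0.0243]
tcp_rot: [[0.085, 0.996, 0.0], [0.996, -0.085, -0.0], [-0.0, 0.0, -1.0]]
wrist_force: [0.1, 0.7, -2.3]
finger_gap: 0.226
grip_force: 58.8
```

apply_moves:
  fingers: [10,10,10,10,10]
  delta_pos:
    - [-0.002,0,0]
    - [-0.002,0,0]
    - [-0.002,0,0]
    - [-0.002,0,0]
    - [-0.002,0,0]
  yaw: [0,0,0,0,0]

```text
time_s: 8.5
tcp_pos: [0.5694, 0.0497, 0.0244]
tcp_rot: [[0.085, 0.996, 0.0], [0.996, -0.085, 0.001], [0.001, 0.0, -1.0]]
wrist_force: [0.2, 2.3, -1.7]
finger_gap: 0.229
grip_force: 58.9
```

apply_moves:
  fingers: [10,10,10,10,10]
  delta_pos:
    - [-0.002,0,0]
    - [-0.002,0,0]
    - [-0.002,0,0]
    - [-0.002,0,0]
    - [-0.002,0,0]
  yaw: [0,0,0,0,0]

```text
time_s: 9.0
tcp_pos: [0.5685, 0.0394, 0.0243]
tcp_rot: [[0.085, 0.996, -0.0], [0.996, -0.085, -0.0], [-0.0, -0.0, -1.0]]
wrist_force: [0.1, 1.3, -1.9]
finger_gap: 0.228
grip_force: 58.9
```

apply_moves:
  fingers: [10,10,10,10,10]
  delta_pos:
    - [-0.002,0,0]
    - [-0.002,0,0]
    - [-0.002,0,0]
    - [-0.002,0,0]
    - [-0.002,0,0]
  yaw: [0,0,0,0,0]

```text
time_s: 9.5
tcp_pos: [0.5676, 0.0294, 0.0242]
tcp_rot: [[0.085, 0.996, -0.0], [0.996, -0.085, -0.0], [-0.0, -0.0, -1.0]]
wrist_force: [-0.2, 2.6, -2.0]
finger_gap: 0.226
grip_force: 58.9
```

apply_moves:
  fingers: [10,10,10,10,10]
  delta_pos:
    - [-0.002,0,0]
    - [-0.002,0,0]
    - [-0.002,0,0]
    - [-0.002,0,0]
    - [-0.002,0,0]
  yaw: [0,0,0,0,0]

```text
time_s: 10.0
tcp_pos: [0.5667, 0.0194, 0.0243]
tcp_rot: [[0.085, 0.996, -0.0], [0.996, -0.085, -0.0], [-0.0, -0.0, -1.0]]
wrist_force: [0.1, 1.3, -2.0]
finger_gap: 0.225
grip_force: 58.9
```

apply_moves:
  fingers: [10,10,10,10,10]
  delta_pos:
    - [-0.002,0,0]
    - [-0.002,0,0]
    - [-0.002,0,0]
    - [-0.002,0,0]
    - [-0.002,0,0]
  yaw: [0,0,0,0,0]

```text
time_s: 10.5
tcp_pos: [0.5661, 0.0111, 0.0245]
tcp_rot: [[0.084, 0.996, 0.001], [0.996, -0.084, 0.004], [0.004, 0.0, -1.0]]
wrist_force: [0.3, 7.8, 0.7]
finger_gap: 0.225
grip_force: 59.1
```

```bash
python3 - <<'E'
from station import monitor, eyes
from h import *
for n in('top','side'):
    c=eyes.camera(n);np.savez(f'pics/{n}3.npz',**c)
    if n=='top': a=c['image'][170:245,270:370]
    if n=='side': b=c['image'][200:275,245:345]
cv2.imwrite('pics/c3.png',cv2.resize(np.hstack([a,b]),(800,300),interpolation=cv2.INTER_CUBIC)[:,:,::-1])
s=monitor.observe();print(s['time_s'],s['tcp_pos'],s['wrist_force'])
E
```

```text
10.6 [0.56614552 0.01107682 0.02454253] [-0.18138449  7.34839645 -0.253158  ]
```

View pics/c3.png

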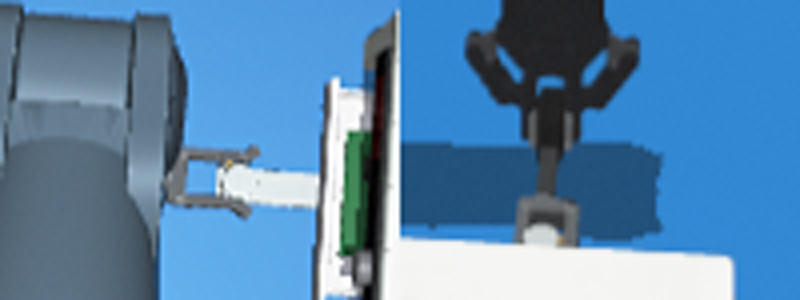

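The top view shows the tray driven in and the pin head inside the mouth at the latch, at crop (225,180). The side view confirms the head is between the prongs. The tray is at its stop, so now I'll push the latch in.

apply_moves:
  fingers: [10,10,10,10,10]
  delta_pos:
    - [-0.002,0,0]
    - [-0.002,0,0]
    - [-0.002,0,0]
    - [-0.002,0,0]
    - [-0.002,0,0]
  yaw: [0,0,0,0,0]

```text
time_s: 11.1
tcp_pos: [0.5656, 0.0036, 0.0247]
tcp_rot: [[0.082, 0.997, 0.002], [0.997, -0.082, 0.009], [0.009, 0.001, -1.0]]
wrist_force: [0.1, 12.8, -0.8]
finger_gap: 0.228
grip_force: 58.9
```

apply_moves:
  fingers: [10,10,10,10,10]
  delta_pos:
    - [-0.002,0,0]
    - [-0.002,0,0]
    - [-0.002,0,0]
    - [-0.001,0,0]
    - [-0.001,0,0]
  yaw: [0,0,0,0,0]

```text
time_s: 11.6
tcp_pos: [0.5668, -0.0054, 0.0249]
tcp_rot: [[0.082, 0.997, 0.005], [0.997, -0.082, 0.006], [0.007, 0.004, -1.0]]
wrist_force: [4.3, 9.4, -3.1]
finger_gap: 0.232
grip_force: 58.7
```

apply_moves:
  fingers: [10,10,10,10]
  delta_pos:
    - [-0.001,0,0]
    - [-0.001,0,0]
    - [-0.001,0,0]
    - [-0.001,0,0]
  yaw: [0,0,0,0]

```text
time_s: 12.0
tcp_pos: [0.5669, -0.0102, 0.0252]
tcp_rot: [[0.082, 0.997, 0.005], [0.997, -0.082, 0.005], [0.005, 0.005, -1.0]]
wrist_force: [4.0, 7.9, -2.0]
finger_gap: 0.225
grip_force: 58.7
```

apply_moves:
  fingers: [10,10,10,10]
  delta_pos:
    - [-0.001,0,0]
    - [-0.001,0,0]
    - [-0.001,0,0]
    - [-0.001,0,0]
  yaw: [0,0,0,0]

```text
time_s: 12.4
tcp_pos: [0.5678, -0.016, 0.0256]
tcp_rot: [[0.082, 0.997, 0.008], [0.997, -0.082, 0.001], [0.001, 0.007, -1.0]]
wrist_force: [6.1, 2.0, -2.9]
finger_gap: 0.229
grip_force: 58.8
```

apply_moves:
  fingers: [10,10,10]
  delta_pos:
    - [-0.001,0,0]
    - [-0.001,0,0]
    - [-0.001,0,0]
  yaw: [0,0,0]

```text
time_s: 12.7
tcp_pos: [0.5642, -0.02, 0.0247]
tcp_rot: [[0.085, 0.996, 0.001], [0.996, -0.085, -0.002], [-0.002, 0.001, -1.0]]
wrist_force: [0.2, 1.0, -1.4]
finger_gap: 0.224
grip_force: 59.0
```

apply_moves:
  fingers: [10,10]
  delta_pos:
    - [-0.001,0,0]
    - [-0.001,0,0]
  yaw: [0,0]

```text
time_s: 12.9
tcp_pos: [0.5625, -0.0216, 0.0239]
tcp_rot: [[0.085, 0.996, -0.002], [0.996, -0.085, -0.0], [-0.001, -0.001, -1.0]]
wrist_force: [0.9, 0.1, -2.7]
finger_gap: 0.231
grip_force: 59.0
```

apply_moves:
  fingers: [10,10]
  delta_pos:
    - [-0.001,0,0]
    - [-0.001,0,0]
  yaw: [0,0]

```text
time_s: 13.1
tcp_pos: [0.5627, -0.0226, 0.0241]
tcp_rot: [[0.085, 0.996, -0.001], [0.996, -0.085, 0.002], [0.002, -0.001, -1.0]]
wrist_force: [-0.4, 4.8, -0.7]
finger_gap: 0.224
grip_force: 59.2
```

apply_moves:
  fingers: [10,10]
  delta_pos:
    - [-0.001,0,0]
    - [0,0,0]
  yaw: [0,0]

```text
time_s: 13.3
tcp_pos: [0.5627, -0.0226, 0.0243]
tcp_rot: [[0.084, 0.996, -0.0], [0.996, -0.084, 0.003], [0.003, -0.001, -1.0]]
wrist_force: [-1.8, 6.2, -0.9]
finger_gap: 0.227
grip_force: 59.4
```

apply_moves:
  fingers: [10,10,10,10,10,10,10,10,10,10,10,10]
  delta_pos:
    - [0.001,0,0]
    - [0.002,0,0]
    - [0.002,0,0]
    - [0.002,0,0]
    - [0.002,0,0]
    - [0.002,0,0]
    - [0.002,0,0]
    - [0.002,0,0]
    - [0.001,0,0]
    - [0.001,0,0]
    - [0.001,0,0]
    - [0.001,0,0]
  yaw: [0,0,0,0,0,0,0,0,0,0,0,0]

```text
time_s: 14.5
tcp_pos: [0.5647, -0.0052, 0.0243]
tcp_rot: [[0.085, 0.996, -0.0], [0.996, -0.085, -0.0], [-0.0, -0.0, -1.0]]
wrist_force: [-0.4, -0.2, -2.1]
finger_gap: 0.226
grip_force: 59.0
```

apply_moves:
  fingers: [10,10,10,10,10,10,10,10]
  delta_pos:
    - [0.001,0,0]
    - [0.001,0,0]
    - [0.001,0,0]
    - [0.001,0,0]
    - [0.001,0,0]
    - [0.001,0,0]
    - [0.001,0,0]
    - [0.001,0,0]
  yaw: [0,0,0,0,0,0,0,0]

```text
time_s: 15.3
tcp_pos: [0.5653, 0.0028, 0.0243]
tcp_rot: [[0.085, 0.996, -0.0], [0.996, -0.085, -0.0], [-0.0, -0.0, -1.0]]
wrist_force: [-0.5, -1.3, -2.6]
finger_gap: 0.227
grip_force: 58.9
```

apply_moves:
  fingers: [10,10,10,10,10,10,10,10,10,10,10,10,10,10,10,10,10,10,10,10]
  delta_pos:
    - [0.0015,0,0]
    - [0.002,0,0]
    - [0.0025,0,0]
    - [0.003,0,0]
    - [0.0035,0,0]
    - [0.004,0,0]
    - [0.004,0,0]
    - [0.004,0,0]
    - [0.004,0,0]
    - [0.004,0,0]
    - [0.004,0,0]
    - [0.004,0,0]
    - [0.004,0,0]
    - [0.004,0,0]
    - [0.0035,0,0]
    - [0.003,0,0]
    - [0.0025,0,0]
    - [0.002,0,0]
    - [0.0015,0,0]
    - [0.001,0,0]
  yaw: [0,0,0,0,0,0,0,0,0,0,0,0,0,0,0,0,0,0,0,0]

```text
time_s: 17.3
tcp_pos: [0.5707, 0.0645, 0.0243]
tcp_rot: [[0.085, 0.996, 0.0], [0.996, -0.085, -0.0], [-0.0, 0.0, -1.0]]
wrist_force: [1.5, -2.4, -2.9]
finger_gap: 0.23
grip_force: 58.9
```

```bash
cat > look.py <<'E'
import sys
from station import monitor, eyes
from h import *
k=sys.argv[1]
T0=load('pics/top2.npz')
for n in('top','side'):
    c=eyes.camera(n);np.savez(f'pics/{n}{k}.npz',**c)
    if n=='top': a=c['image'][170:245,255:355];T=c
    if n=='side': b=c['image'][190:265,245:345]
cv2.imwrite(f'pics/c{k}.png',cv2.resize(np.hstack([a,b]),(800,300),interpolation=cv2.INTER_CUBIC)[:,:,::-1])
u=np.array([.083,.9965])
def panel(c):  # panel's dark outer face -> bright rim step along rows well off the tongue
    g=cv2.cvtColor(c['image'],cv2.COLOR_RGB2GRAY).astype(int);im=c['image'].astype(int);o=[]
    for r in list(range(196,208))+list(range(226,236)):
        q=np.where(im[r,295:362].min(1)>190)[0]
        if len(q): o.append(plane(c,[(295+q[0],r)],.04)[0,:2]@u)
    return np.median(o)
print('panel out mm',1e3*(panel(T)-panel(T0)))
s=monitor.observe();print(s['time_s'],s['tcp_pos'],s['wrist_force'])
E
python3 look.py 4
```

```text
panel out mm 27.313019046141502
17.4 [0.57067888 0.06466498 0.02430226] [ 0.45648518 -1.18102985 -2.3614707 ]
```

View pics/c4.png

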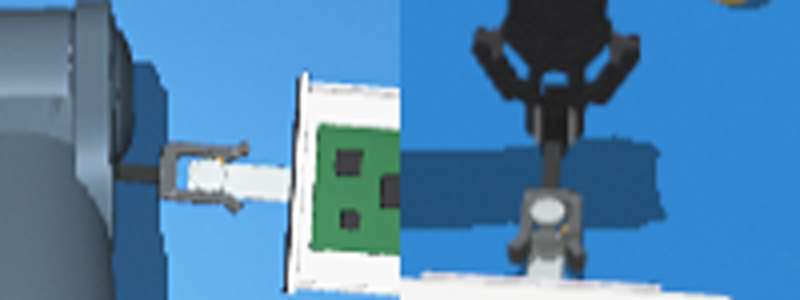

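The tray has followed the hook, with the pin behind the latch: the head is at top crop (205,175) and side crop (547,210). It is about 26–27 mm out, so about 44 mm more is needed.

apply_moves:
  fingers: [10,10,10,10,10,10,10,10,10,10,10,10,10,10,10,10,10]
  delta_pos:
    - [0.001,0,0]
    - [0.002,0,0]
    - [0.003,0,0]
    - [0.0035,0,0]
    - [0.004,0,0]
    - [0.004,0,0]
    - [0.004,0,0]
    - [0.004,0,0]
    - [0.004,0,0]
    - [0.0035,0,0]
    - [0.003,0,0]
    - [0.0025,0,0]
    - [0.002,0,0]
    - [0.0015,0,0]
    - [0.001,0,0]
    - [0.0005,0,0]
    - [0,0,0]
  yaw: [0,0,0,0,0,0,0,0,0,0,0,0,0,0,0,0,0]

```text
time_s: 19.1
tcp_pos: [0.5743, 0.1079, 0.0243]
tcp_rot: [[0.085, 0.996, -0.0], [0.996, -0.085, 0.0], [0.0, -0.0, -1.0]]
wrist_force: [1.0, -1.1, -1.6]
finger_gap: 0.222
grip_force: 59.0
```

```bash
python3 look.py 5
```

```text
panel out mm 71.85286548197668
19.2 [0.57417361 0.10788999 0.02426887] [ 1.33824499 -1.02880356 -3.06958428]
```

apply_moves:
  fingers: [10,10,10,10,10,10,10]
  delta_pos:
    - [-0.001,0,0.001]
    - [-0.001,0,0.0015]
    - [-0.001,0,0.0015]
    - [0,0,0.0015]
    - [0,0,0.0015]
    - [0,0,0.001]
    - [0,0,0]
  yaw: [0,0,0,0,0,0,0]

```text
time_s: 19.9
tcp_pos: [0.574, 0.1049, 0.0164]
tcp_rot: [[0.085, 0.996, -0.0], [0.996, -0.085, -0.0], [-0.0, -0.0, -1.0]]
wrist_force: [-1.2, 0.0, -0.5]
finger_gap: 0.224
grip_force: 59.4
```

apply_moves:
  fingers: [24,28,32,36,40,50,60,70,70,70]
  delta_pos:
    - [0,0,0]
    - [0,0,0]
    - [0,0,0]
    - [0,0,0]
    - [0,0,0]
    - [0,0,0]
    - [0,0,0]
    - [0,0,0]
    - [0,0,0]
    - [0,0,0]
  yaw: [0,0,0,0,0,0,0,0,0,0]

```text
time_s: 20.9
tcp_pos: [0.5741, 0.1048, 0.0163]
tcp_rot: [[0.085, 0.996, 0.0], [0.996, -0.085, -0.0], [-0.0, 0.0, -1.0]]
wrist_force: [0.5, 0.3, 0.3]
finger_gap: 0.702
grip_force: 0.0
```

apply_moves:
  fingers: [70,70,70,70,70,70,70,70,70,70,70,70]
  delta_pos:
    - [0,0,-0.005]
    - [0,0,-0.01]
    - [0,0,-0.015]
    - [0,0,-0.02]
    - [0,0,-0.025]
    - [0,0,-0.025]
    - [0,0,-0.025]
    - [0,0,-0.025]
    - [0,0,-0.02]
    - [0,0,-0.01]
    - [0,0,0]
    - [0,0,0]
  yaw: [0,0,0,0,0,0,0,0,0,0,0,0]

```text
time_s: 22.1
tcp_pos: [0.5738, 0.1048, 0.1958]
tcp_rot: [[0.085, 0.996, -0.001], [0.996, -0.085, -0.0], [-0.0, -0.001, -1.0]]
wrist_force: [-0.9, 0.9, -0.1]
finger_gap: 0.7
grip_force: 0.0
```

```bash
python3 look.py 6; python3 - <<'E'
from station import eyes
from h import *
w=eyes.camera('wrist')['image'];c=cv2.imread('pics/c6.png')
cv2.imwrite('pics/d6.png',np.vstack([c,np.hstack([cv2.resize(w[:,:,::-1],(400,300)),cv2.resize(w[210:360,180:380,::-1],(400,300))])]))
E
```

```text
panel out mm 71.85286548197668
22.2 [0.57316321 0.10478605 0.19489235] [ 0.54092079 -0.22615576 -0.19528304]
```

View pics/d6.png

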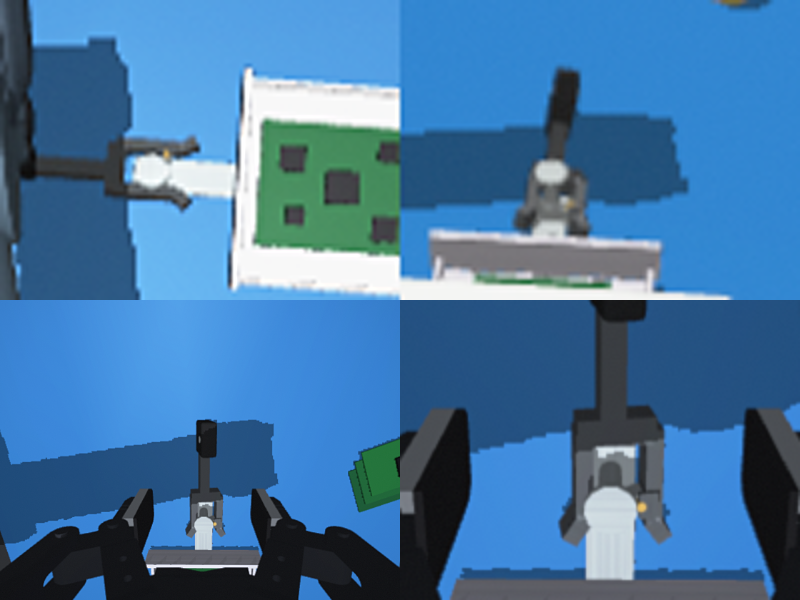

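The hook lies on the bench with the pin in its throat: the head is at wrist crop (610,510) inside the yoke. The tray is about 70 mm out, and the gripper is clear above.

```bash
python3 -c "
from station import workorder
print(workorder.finish_job())"
```

```text
the job is handed in; nothing more can be done
None
```

The tray is drawn out about 7 cm (70–72 mm by the camera), and the hook is released and lying on the pin; the latch was hidden from view but pulled the tray, so it must have shut. The highest push force I read was 12.8 N, and the job is handed in at about 22 s.

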